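# Put the bench hydraulics into float

## Task

The lift table has to float freely before the next test. On the two-lever hydraulic hand valve in front of the robot, push the lever with the red ball knob forward (away from the robot), past its stiff detent, until it snaps into the float notch at the far end of its travel and stays there by itself. Leave the lever with the black knob in neutral.

Things in the scene. Friction and masses are not known exactly. Their poses are not given: they have to be found in the camera images.
- red_knob (a point): centre of the red ball knob (34 mm) on an upright 10 mm steel lever of a grey hydraulic valve, 0.166 m above the worktop. z axis: up along the lever; y: level, along the pivot, which is 105 mm down the lever (-z). In neutral it leans 0.22 rad back to the robot, in float 0.26 rad forward: the knob travels 50 mm forward, square to y, at nearly constant height; free space before and behind it
- red_lever (a joint): angle of the red-knobbed lever, rad: 0 neutral (near end of travel), about 0.48 resting in the float notch, 0.5 solid end stop. At the knob it takes 1 to 2 N up to 0.18 rad, then a spring detent resists with up to about 10 N near 0.25, fading to 0 at about 0.36. Let go before that it springs back to neutral; past it, it snaps on by itself into the notch and stays there
- black_knob (a point): centre of the black ball knob (34 mm) on the neighbouring lever of the same make, to be left alone; axes and sizes as for the red one. The levers stand 110 mm apart on a 90 x 190 mm plate fixed to the worktop; either may be the left one, the plate is turned up to 0.3 rad. Beside each lever, 20 to 46 mm to its left, a detent bracket with a brass sleeve reaches 0.123 m above the worktop
- black_lever (a joint): angle of the black-knobbed lever, rad: 0 neutral, where it starts and must stay; same detent and travel as the red one

How it is judged:
At the end, for the whole second after the job is handed in: the lever with the red knob rests by itself in its float notch (beyond 0.42 rad), and the lever with the black knob is in neutral (within 0.08 rad) (value of joint red_lever above 0.42 rad and velocity of joint red_lever between -0.1 and 0.1 rad/s and value of joint black_lever below 0.08 rad); the robot touches nothing.
It fails at once if the lever with the black knob is pushed out of neutral (more than 0.15 rad) (value of joint black_lever above 0.15 rad).
It also fails if it takes over 32 s, if anything falls off the work surface, if the arm or the gripper's body presses on something with over 40 N, if the wrist force passes 120 N, or if a joint passes its speed limit or range.

## Robot

A 7-joint arm with a two-finger parallel gripper is mounted at the origin on a cart in front of the work surface, level with it; the furniture and walls round the work are solid. World frame = base frame: x ahead of the robot, y to its left, z up, the work surface at z = 0. Lengths are in m, angles in rad, forces in N, time in s.
With the tool pointing down it reaches from about 0.425 to 0.875 m from the base axis. Payload 4.7 kg.
Tool frame: the origin (TCP) lies at the very end of the fingers, on their centre line; the grasp point (between the pads) lies 19 mm behind it; z points along the fingers, y is the line along which they close (so a half turn about z gives the same grasp; the last joint's range is limited). The gripper opens to 87 mm and grips with 3 to 60 N. Pads are 19 mm wide; open, the fingers measure 117 mm over their backs; the gripper's body (75 mm by 190 mm) begins 51 mm behind the grasp point.
Start: joints at [-1.312, 0.321, -0.07, 1.45, 0.023, 1.371, -0.057], TCP at [0.158, 0.631, 0.194] pointing down, gripper open.
Joint ranges: [-2.86, 2.86], [-0.3, 2.09], [-1.38, 1.24], [0.06, 2.45], [-1.56, 4.7], [0.09, 2.05], [-2.69, 2.69]. Speed limits (rad/s): [2.57, 2.57, 3.14, 3.14, 3.14, 3.14, 3.14].

## Interface

Orientations are given as a rotation vector (axis times angle).
In Python, from bench import ctrl, get_image, job gives the robot as it stands.
- The arm moves only by the shell command python3 -m crank 'ROWS' [FORCE]. ROWS is JSON, a list that holds one entry, the list of rows, each a list of 5 numbers: the shift along the tool's x, y, z in mm, then the turn about the tool's z in rad, then the closure, from -1 (fully open) to 1 (shut), so that 0 is half open. A call has 1 to 10 rows; each row shifts and turns the commanded pose from where the row before left it, along the tool's axes as they then stand; what a row does not reach is not made up. A row lasts 1/12 s, in which the tool goes at most 41.7 mm and 7.16 degrees, less where a joint would pass 70% of its speed; a pose out of reach is approached as far as the arm can. A call with a gripper value outside its range is refused whole. The fingers move at their own pace and stop on an object; FORCE is the grip in N (left out, the last holds). Time passes only in rows, so rows that do not move let the fingers close. It gives the time, the measured TCP pose, the force, the opening and the grip force at its end, in the units of the state.
- ctrl.get_state(): the state, without advancing time (a new reading comes with each control period).
- get_image(name): name is "scene" or "top" or "wrist"; returns a dict with "pixels" (420x560x3 uint8, red, green, blue), "fx", "fy", "cx", "cy" (pixels), "k1" (the pictures are not rectified: a ray, as slopes to the right and down, at radius r is drawn at 1 + k1 r^2 times it, then the intrinsics apply), "T" (4x4, takes a point from camera to world coordinates); the wrist camera has in their place "T_tool_cam" (4x4, takes a point from camera to tool coordinates, whose origin is the TCP and whose axes are the flange's). Camera axes: x right, y down, z forward; pixel columns grow to the right and rows downward; lengths in m; the calibration is good to about 2 mm. A picture is of the moment at which its call begins: read the wrist's pose just before it. There is no depth.
- job.close_job(): hands the job in; it is judged then, once.
The state is a dict: "time": time; "joint_positions": joint angles; "qd": joint speeds; "joint_torque": joint torques, N m; "position": TCP position; "tool_rot": TCP orientation; "ft_force": force on the tool from outside, world axes, zero at the start; "torque": the same for the moment, N m; "grip_width": opening from 0.0 (shut) to 1.0 (fully open); "grip_force": force on a finger pad.
Only numpy, scipy, OpenCV 4.12 (cv2) and the standard library are available. Lean on these libraries where they do the work, as an engineer would, in place of code of your own. Each camera call takes 0.05 s, during which the arm holds its last target. There are 200 camera calls.

## Working session

There is one attempt and no reset: what is moved stays moved. The work goes in short steps, Python scripts to look and compute and a shell command to move; the robot and the scene stay as the last step left them, time stands still between calls to the robot, and variables do not carry over. Pictures are saved under pics/ and viewed, at most 10 in all, crops included, and the job is handed in when it is done.

```bash
mkdir -p pics; ls; cat > h.py <<'E'
import numpy as np,cv2
from bench import ctrl,get_image
from scipy.spatial.transform import Rotation as R
def ray(im,u,v,T):
    K=np.array([[im['fx'],0,im['cx']],[0,im['fy'],im['cy']],[0,0,1]])
    p=cv2.undistortPoints(np.array([[[u,v]]],float),K,np.array([im['k1'],0,0,0.]))[0,0]
    return T[:3,3],T[:3,:3]@np.array([p[0],p[1],1])
def plane(o,d,z): return o+d*(z-o[2])/d[2]
def meet(o1,d1,o2,d2):
    A=np.c_[d1,-d2];s=np.linalg.lstsq(A,o2-o1,rcond=None)[0]
    a,b=o1+d1*s[0],o2+d2*s[1];return (a+b)/2,np.linalg.norm(a-b)
def blobs(m,n=4):
    k,l,s,c=cv2.connectedComponentsWithStats(m.astype(np.uint8))
    return [(c[i].round(1).tolist(),s[i].tolist()) for i in sorted(range(1,k),key=lambda i:-s[i,4])[:n]]
def red(p):
    p=p.astype(int);return (p[...,0]>90)&(p[...,0]>2*p[...,1])&(p[...,0]>2*p[...,2])
E
python3 - <<'E'
from h import *
s=ctrl.get_state();print(s['time'],s['position'],s['tool_rot'],s['ft_force'])
for n in('scene','top'):
    im=get_image(n);cv2.imwrite(f'pics/{n}0.png',im['pixels'][...,::-1]);print(n,blobs(red(im['pixels'])))
    print(im['T'].round(3).tolist(),im['fx'])
E
```

```text
pics
0.0 [0.15743524 0.63002904 0.19267535] [-3.83475269e-01 -3.11797033e+00  2.93586075e-03] [ 0.68582584 -0.02427501 -0.12691299]
scene [([360.5, 181.6], [351, 173, 19, 18, 245]), ([320.0, 182.0], [309, 170, 23, 24, 162]), ([229.8, 239.2], [220, 232, 22, 16, 114]), ([249.3, 337.9], [246, 333, 9, 16, 41])]
[[-0.834, -0.304, 0.46, 0.121], [-0.551, 0.468, -0.691, 0.549], [-0.005, -0.83, -0.558, 0.619], [0.0, 0.0, 0.0, 1.0]] 487.8160275406258
top [([274.2, 148.3], [258, 139, 39, 17, 251]), ([380.4, 173.5], [363, 171, 36, 6, 211]), ([335.3, 232.2], [328, 225, 16, 16, 189]), ([251.2, 153.8], [247, 151, 9, 7, 44])]
[[0.018, -0.986, 0.164, 0.351], [-1.0, -0.02, -0.009, -0.023], [0.013, -0.164, -0.986, 0.983], [0.0, 0.0, 0.0, 1.0]] 399.9566027413043
```

View pics/scene0.png

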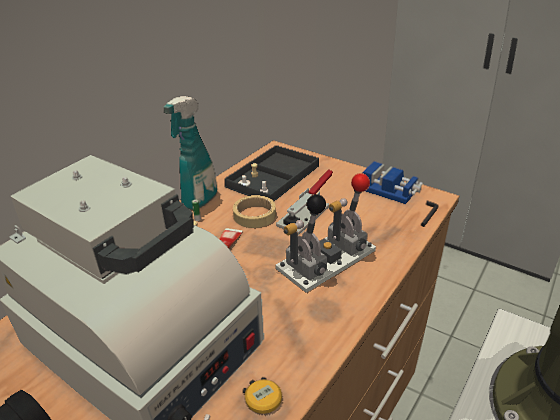

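View pics/top0.png

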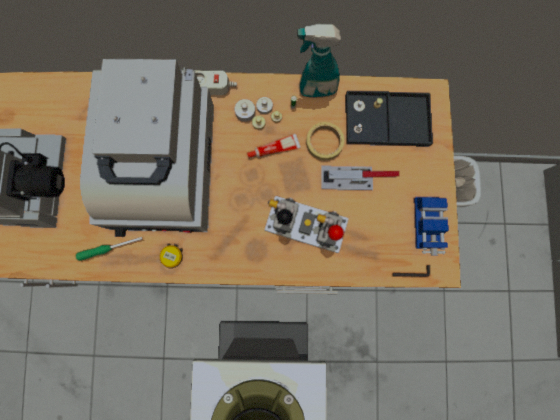

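The scene shows the red knob at (360,182) and the black one at (317,203). In the top view they are at (335,232) and (285,216). Red is the right lever, and a large heat press stands between the arm's start and the valve.

```bash
python3 - <<'E'
from h import *
a=get_image('scene');b=get_image('top')
for n,p,q in(('red',(360.5,181.6),(335.6,232.2)),('black',(317,203),(285,216)),('press front-top corner',(100,250),(93,218)),('press handle',(100,255),(103,160)),('presstop near right corner',(192,210),(180,62))):
    r1=ray(a,*p,a['T']);r2=ray(b,*q,b['T']);print(n,meet(*r1,*r2), plane(*r2,.166),plane(*r2,0))
for q in((90,228),(208,228),(205,65),(93,215),(210,215)):
    r=ray(b,*q,b['T']);print(q,[plane(*r,z).round(3).tolist() for z in(0,.1,.2)])
s=ctrl.get_state();print(R.from_rotvec(s['tool_rot']).as_matrix().round(3), s['joint_positions'])
w=get_image('wrist');print(w['T_tool_cam'].round(3).tolist())
E
```

```text
red (array([ 0.4422033 , -0.15634385,  0.16634412]), np.float64(0.001113009299374225)) [ 0.44275593 -0.15618546  0.166     ] [ 0.46141137 -0.18328738  0.        ]
black (array([ 0.47318056, -0.0520896 ,  0.16585466]), np.float64(0.0027507059596073268)) [ 0.47441388 -0.05149815  0.166     ] [ 0.49950522 -0.05731763  0.        ]
press front-top corner (array([0.47090921, 0.31765361, 0.30130195]), np.float64(0.07616502678245943)) [0.46202921 0.3480414  0.166     ] [0.48460281 0.42344641 0.        ]
press handle (array([0.56519478, 0.30314974, 0.25053359]), np.float64(0.0058207347639375765)) [0.58728255 0.33829545 0.166     ] [0.63531956 0.41171916 0.        ]
presstop near right corner (array([0.68483564, 0.12868933, 0.23069303]), np.float64(0.1765470508616112)) [0.81703241 0.18742305 0.166     ] [0.91177648 0.23017511 0.        ]
(90, 228) [[0.459, 0.429, 0.0], [0.448, 0.383, 0.1], [0.437, 0.337, 0.2]]
(208, 228) [[0.466, 0.133, 0.0], [0.454, 0.117, 0.1], [0.442, 0.101, 0.2]]
(205, 65) [[0.904, 0.162, 0.0], [0.848, 0.143, 0.1], [0.791, 0.125, 0.2]]
(93, 215) [[0.492, 0.424, 0.0], [0.478, 0.379, 0.1], [0.463, 0.333, 0.2]]
(210, 215) [[0.498, 0.129, 0.0], [0.483, 0.114, 0.1], [0.468, 0.098, 0.2]]
[[-0.97   0.242 -0.   ]
 [ 0.242  0.97  -0.001]
 [-0.    -0.001 -1.   ]] [-1.31187569  0.32152951 -0.07011264  1.45118634  0.0225872   1.3708151
 -0.05689742]
[[-0.001, -0.957, -0.291, 0.08], [1.0, -0.001, 0.001, 0.001], [-0.001, -0.291, 0.957, -0.192], [0.0, 0.0, 0.0, 1.0]]
```

The red knob is at about (0.442, -0.156, 0.166) and black at (0.474, -0.052), so the forward direction is (0.957, -0.29). I'll rise and draw in radially first, to clear the press.

```bash
python3 -m crank '[[[0,-10,-30,0,-1],[0,-15,-30,0,-1],[0,-20,-20,0,-1],[0,-20,-20,0,-1],[0,-20,-15,0,-1],[0,-20,-10,0,-1],[0,-20,-10,0,-1],[0,-20,-10,0,-1],[0,-20,-5,0,-1],[0,-20,0,0,-1]]]'
python3 - <<'E'
from h import *
a=get_image('scene');b=get_image('top')
for p,q in(((83,205),(117,119)),((125,184),(183,119)),((76,175),(144,80))):
    print(meet(*ray(a,*p,a['T']),*ray(b,*q,b['T'])))
s=ctrl.get_state();print(s['position'],s['joint_positions'])
E
```

```text
time: 1.08
position: [0.1125, 0.4507, 0.3452]
tool_rot: [0.383, 3.118, 0.004]
ft_force: [-0.4, -0.2, 0.1]
grip_width: 1.001
grip_force: 0.0
(array([0.63512924, 0.2699449 , 0.28083829]), np.float64(0.0030249683918186286))
(array([0.66330896, 0.16395617, 0.24531588]), np.float64(0.03175867873177483))
(array([0.7145075 , 0.2253645 , 0.28032439]), np.float64(0.0022997049639528378))
[0.11230149 0.44943577 0.34518526] [-1.2965079  -0.10576768 -0.07855218  1.62183423 -0.0079755   1.62314801
 -0.04901873]
```

```bash
python3 -m crank '[[[-37,-1.5,0,0.08,-1],[-37,-1.5,0,0.08,-1],[-37,-1.5,0,0.08,-1],[-37,-1.5,0,0.08,-1],[-37,-1.5,0,0.08,-1],[-37,-1.5,0,0.08,-1],[-37,-1.5,0,0.08,-1],[-37,-1.5,0,0.08,-1],[-37,-1.5,0,0.08,-1],[-37,-1.5,0,0.08,-1]]]'
python3 -c "
from h import *
s=ctrl.get_state();print(s['position'],s['joint_positions'],R.from_rotvec(s['tool_rot']).as_matrix().round(3))"
```

```text
time: 2.02
position: [0.4023, 0.233, 0.3433]
tool_rot: [1.573, 2.719, -0.0]
ft_force: [1.2, -0.4, 0.7]
grip_width: 0.997
grip_force: 0.0
[0.40232279 0.23303995 0.34333694] [-0.9327647  -0.12236697  0.3139911   1.6337235   0.0382845   1.62427215
 -0.09703208] [[-0.499  0.867  0.   ]
 [ 0.867  0.499 -0.   ]
 [-0.001  0.    -1.   ]]
```

```bash
python3 -m crank '[[[-37,-1.5,0,0.08,-1],[-37,-1.5,0,0.08,-1],[-37,-1.5,0,0.08,-1],[-37,-1.5,0,0.08,-1],[-37,-1.5,0,0.08,-1],[-37,-1.5,0,0.08,-1],[-37,-1.5,0,0.08,-1],[-37,-1.5,0,0.08,-1],[-37,-1.5,0,0.09,-1],[-37,-1.5,0,0.09,-1]]]'
python3 -m crank '[[[0,0,0,0,-1],[0,0,0,0,-1]]]'
cat > m.py <<'E'
from h import *
s=ctrl.get_state();M=R.from_rotvec(s['tool_rot']).as_matrix();P=s['position'];print(s['time'],P,s['joint_positions'].round(2) if hasattr(s['joint_positions'],'round') else s['joint_positions']);print(M.round(3))
w=get_image('wrist');T=np.eye(4);T[:3,:3]=M;T[:3,3]=P;T=T@w['T_tool_cam']
import sys;cv2.imwrite('pics/%s.png'%sys.argv[1],w['pixels'][...,::-1])
for c,st in blobs(red(w['pixels'])):
    X=plane(*ray(w,*c,T),.166);print(c,st,X,'tool mm',1000*(M.T@(X-P)))
b=get_image('top')
for c,st in blobs(red(b['pixels'])):print('top',c,st,plane(*ray(b,*c,b['T']),.166))
E
python3 m.py w1
```

```text
time: 2.85
position: [0.4457, -0.1254, 0.3435]
tool_rot: [2.527, 1.866, -0.001]
ft_force: [1.1, 0.0, -0.0]
grip_width: 1.001
grip_force: 0.0
time: 3.02
position: [0.4453, -0.1259, 0.344]
tool_rot: [2.528, 1.865, 0.002]
ft_force: [-0.8, 1.1, -0.5]
grip_width: 0.998
grip_force: 0.0
3.0167 [ 0.44529922 -0.1259279   0.3440181 ] [-0.58 -0.18  0.69  1.65  0.12  1.63 -0.19]
[[ 0.295  0.956  0.001]
 [ 0.956 -0.295  0.001]
 [ 0.001  0.001 -1.   ]]
[396.4, 61.9] [381, 34, 33, 64, 627] [ 0.61154951 -0.03072273  0.166     ] tool mm [139.84286541 130.65077538 178.23572617]
[283.0, 206.0] [271, 194, 25, 25, 455] [ 0.44181485 -0.15341084  0.166     ] tool mm [-27.43249068   4.63043501 177.99976111]
[394.2, 230.5] [385, 207, 19, 49, 368] [ 0.56919947 -0.22727618  0.166     ] tool mm [-60.46000893 148.12992939 178.08790245]
[379.1, 26.9] [373, 19, 13, 16, 119] [0.60086427 0.00959725 0.166     ] tool mm [175.22062727 108.5535175  178.246624  ]
top [274.2, 148.4] [258, 140, 39, 16, 239] [ 0.6193497  -0.02651683  0.166     ]
top [251.3, 153.8] [247, 151, 9, 7, 43] [0.60635389 0.0218268  0.166     ]
top [216.1, 76.8] [215, 75, 3, 5, 12] [0.78213742 0.10486589 0.166     ]
top [186.6, 231.2] [183, 231, 7, 2, 9] [0.43877742 0.15008103 0.166     ]
```

View pics/w1.png

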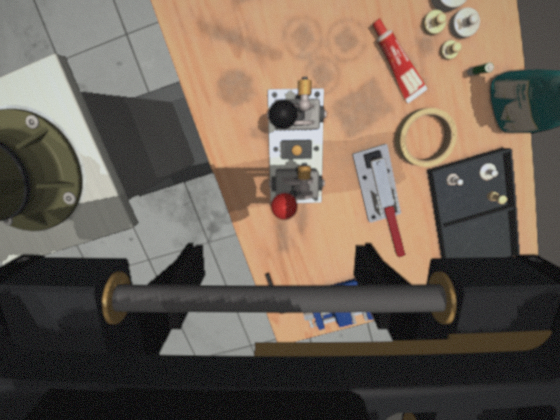

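The wrist view shows the red knob at (283,206), the black one at (284,113), and the valve square to the tool axes. I'll move over the red knob and descend so the fingers straddle it fore and aft.

```bash
python3 -m crank '[[[-14,2,0,0,-1],[-14,2,0,0,-1],[0,0,-0,0,-1],[0,0,30,0,-1],[0,0,30,0,-1],[0,0,30,0,-1],[0,0,20,0,-1],[0,0,0,0,-1],[0,0,0,0,-1]]]'; python3 m.py w2
```

```text
time: 3.87
position: [0.4413, -0.1498, 0.2334]
tool_rot: [-2.52, -1.875, 0.002]
ft_force: [0.2, 0.1, 0.8]
grip_width: 1.0
grip_force: 0.0
3.8667 [ 0.44126249 -0.14975018  0.23341807] [-0.55 -0.16  0.75  1.85  0.11  1.42 -0.12]
[[ 0.287  0.958 -0.002]
 [ 0.958 -0.287 -0.   ]
 [-0.001 -0.002 -1.   ]]
[431.6, 31.2] [411, 0, 45, 77, 993] [ 0.59489795 -0.04454937  0.166     ] tool mm [144.96429552 117.02386598  67.13442972]
[283.7, 216.4] [266, 199, 36, 36, 946] [ 0.44349888 -0.15525007  0.166     ] tool mm [-4.58501982  3.83707438 67.4144004 ]
[422.1, 240.3] [412, 214, 20, 62, 569] [ 0.55843387 -0.21395084  0.166     ] tool mm [-27.76914053 130.79489564  67.21326972]
[460.7, 60.1] [458, 58, 6, 5, 11] [ 0.61390741 -0.07130041  0.166     ] tool mm [124.80676946 142.92079552  67.10252635]
top [274.0, 148.4] [258, 140, 39, 16, 244] [ 0.61934028 -0.02609139  0.166     ]
top [251.1, 153.8] [247, 151, 9, 7, 43] [0.60634509 0.02225085 0.166     ]
top [216.1, 76.8] [215, 75, 3, 5, 12] [0.78213742 0.10486589 0.166     ]
top [186.6, 231.2] [183, 231, 7, 2, 9] [0.43877742 0.15008103 0.166     ]
```

View pics/w2.png

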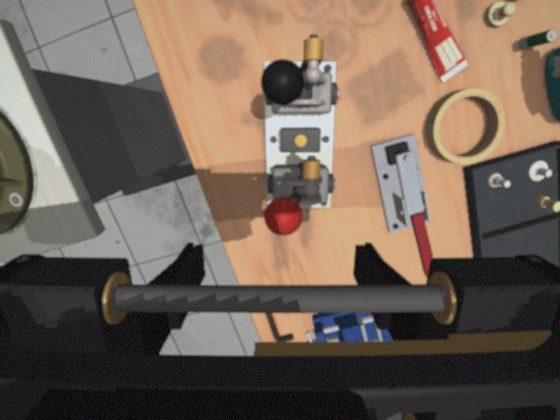

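The red knob is centred between the fingers at (284,216), with the tool offset at about x -5, y +4. I'll correct for that and go down to TCP z 0.15.

```bash
python3 -m crank '[[[-5,4,15,0,-1],[0,0,25,0,-1],[0,0,25,0,-1],[0,0,18,0,-1],[0,0,0,0,-1],[0,0,0,0,-1]]]'; python3 -m crank '[[[0,10,0,0,-1],[0,10,0,0,-1],[0,8,0,0,-1],[0,6,0,0,-1],[0,6,0,0,-1],[0,6,0,0,-1]]]'
```

```text
time: 4.47
position: [0.4444, -0.1572, 0.1518]
tool_rot: [2.522, 1.872, 0.001]
ft_force: [0.2, -0.7, 0.4]
grip_width: 1.0
grip_force: 0.0
time: 4.97
position: [0.4893, -0.1704, 0.1544]
tool_rot: [-2.522, -1.873, -0.004]
ft_force: [-5.0, 2.8, 21.4]
grip_width: 0.998
grip_force: 10.7
```

There is an unexpected upward force of 21 N, so I'll look before going on.

```bash
python3 m.py w3; python3 -c "
from h import *
s=ctrl.get_state();print(s['ft_force'],s['torque'],s['grip_force'])
a=get_image('scene')['pixels'][120:310,240:440];b=get_image('top')['pixels'][150:340,240:440];w=cv2.imread('pics/w3.png')
f=lambda x:cv2.resize(x[...,::-1],(400,380),interpolation=3)
cv2.imwrite('pics/c3.png',np.hstack([f(a),f(b)]))"
```

```text
4.9667 [ 0.48930715 -0.17037911  0.1544483 ] [-0.52  0.06  0.85  1.86 -0.05  1.24  0.05]
[[ 0.289  0.957  0.002]
 [ 0.957 -0.289  0.002]
 [ 0.002  0.002 -1.   ]]
[216.7, 248.3] [194, 227, 44, 46, 1227] [ 0.45106198 -0.15870591  0.166     ] tool mm [  0.1408165  -39.96910315 -11.61247068]
[423.2, 20.5] [405, 0, 48, 61, 928] [ 0.600288   -0.06732364  0.166     ] tool mm [130.76645494  76.46054068 -11.15984436]
[406.0, 257.1] [394, 231, 26, 54, 713] [ 0.56593676 -0.20028189  0.166     ] tool mm [ -6.44475566  82.02015446 -11.44006704]
[453.9, 40.2] [450, 36, 9, 9, 26] [ 0.61491196 -0.08134999  0.166     ] tool mm [121.56755422  94.51542523 -11.15163283]
top [274.1, 148.4] [258, 140, 39, 16, 244] [ 0.61934499 -0.0263041   0.166     ]
top [251.2, 153.8] [247, 151, 9, 7, 44] [0.60634949 0.02203882 0.166     ]
top [216.1, 76.8] [215, 75, 3, 5, 12] [0.78213742 0.10486589 0.166     ]
top [186.2, 231.1] [183, 231, 7, 2, 8] [0.43896618 0.1509167  0.166     ]
[-2.14058925  1.8415787  15.33388662] [ 0.5271676   1.34289687 -0.02873278] 8.012645244598389
```

View pics/c3.png

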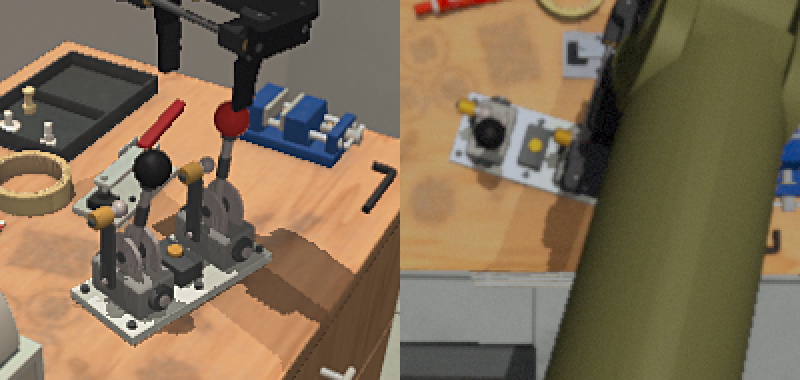

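View pics/w3.png

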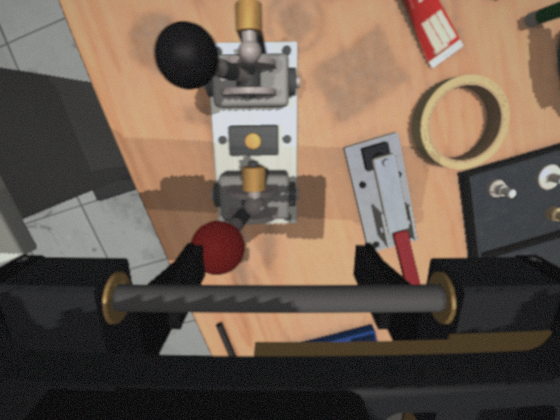

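The rear finger tip is riding on the ball's upper back, because open fingertips sit higher than the nominal TCP. I'll back off, go lower, and partly close around the knob.

```bash
python3 -m crank '[[[0,-10,-3,0,-1],[0,-12,0,0,-1],[0,-12,0,0,-1],[0,-13,0,0,-1],[0,0,0,0,-1],[0,0,0,0,-1]]]'; python3 -m crank '[[[0,0,12,0,-1],[0,0,12,0,-1],[0,0,0,0,-0.4],[0,0,0,0,-0.4],[0,0,0,0,-0.4],[0,0,0,0,-0.4]]]' 20; python3 m.py w4|head -8;python3 -c "
from h import *
a=get_image('scene')['pixels'][120:310,240:440]
f=lambda x:cv2.resize(x[...,::-1],(400,380),interpolation=3)
cv2.imwrite('pics/c4.png',np.hstack([f(a),cv2.resize(cv2.imread('pics/w4.png'),(400,380))]))"
```

```text
time: 5.67
position: [0.4437, -0.1569, 0.155]
tool_rot: [2.522, 1.872, 0.005]
ft_force: [0.5, -0.3, 1.8]
grip_width: 0.998
grip_force: 0.0
time: 6.17
position: [0.4436, -0.1573, 0.1306]
tool_rot: [2.522, 1.871, 0.001]
ft_force: [0.3, -0.4, -0.3]
grip_width: 0.783
grip_force: 0.0
6.1667 [ 0.44358678 -0.15732548  0.13057134] [-0.55 -0.06  0.82  1.99  0.05  1.19 -0.04]
[[ 0.29   0.957  0.001]
 [ 0.957 -0.29  -0.   ]
 [-0.     0.001 -1.   ]]
[277.0, 261.9] [248, 235, 59, 50, 2267] [ 0.44293317 -0.15444909  0.166     ] tool mm [  2.5615076   -1.4120881  -35.43071582]
[483.5, 20.7] [468, 0, 48, 58, 805] [ 0.57093089 -0.06511518  0.166     ] tool mm [125.16219089  95.19547108 -35.30864074]
[458.6, 248.1] [450, 238, 18, 20, 286] [ 0.54302233 -0.17660495  0.166     ] tool mm [ 10.36924055 100.80211093 -35.29489079]
[513.6, 34.9] [509, 29, 9, 11, 31] [ 0.58465573 -0.07494399  0.166     ] tool mm [119.73371495 111.18008899 -35.28703639]
```

View pics/c4.png

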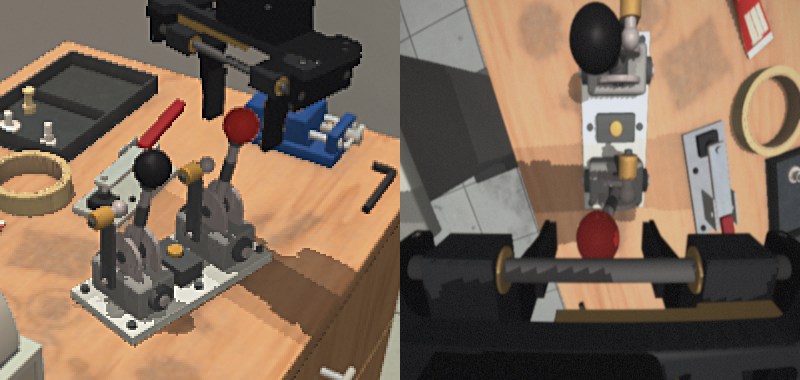

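Now the fingers straddle the ball at about its centre height. I'll push forward.

```bash
python3 -m crank '[[[0,8,0,0,-0.4],[0,6,0,0,-0.4],[0,6,0,0,-0.4],[0,6,0,0,-0.4],[0,6,0,0,-0.4]]]'; python3 -m crank '[[[0,6,0,0,-0.4],[0,6,0,0,-0.4],[0,6,0,0,-0.4],[0,0,0,0,-0.4]]]';python3 m.py w5|head -8
```

```text
time: 6.73
position: [0.4737, -0.1663, 0.1297]
tool_rot: [-2.522, -1.872, 0.001]
ft_force: [-1.6, -0.1, 1.4]
grip_width: 0.703
grip_force: 0.8
time: 7.07
position: [0.4915, -0.172, 0.1296]
tool_rot: [2.522, 1.871, -0.001]
ft_force: [0.1, 0.1, -0.2]
grip_width: 0.698
grip_force: 0.0
7.0667 [ 0.49149935 -0.1719674   0.12958185] [-0.52  0.1   0.86  1.88 -0.08  1.19  0.07]
[[ 0.29   0.957  0.   ]
 [ 0.957 -0.29  -0.001]
 [-0.001  0.    -1.   ]]
[259.1, 262.7] [232, 238, 55, 47, 2018] [ 0.48136025 -0.16617536  0.166     ] tool mm [  2.56596325 -11.37060122 -36.42466035]
[431.3, 21.9] [417, 0, 30, 55, 674] [ 0.59382597 -0.07407154  0.166     ] tool mm [123.31929503  69.56318358 -36.52305066]
[409.2, 248.4] [401, 239, 18, 20, 279] [ 0.56337278 -0.1822731   0.166     ] tool mm [ 10.93594539  71.78669541 -36.40540945]
[462.6, 20.2] [454, 0, 17, 37, 77] [ 0.60833155 -0.07713961  0.166     ] tool mm [124.58832091  84.33526479 -36.51940437]
```

```bash
python3 -m crank '[[[0,4,0,0,-0.4],[0,4,0,0,-0.4],[0,4,0,0,-0.4],[0,0,0,0,-0.4],[0,0,0,0,-0.4]]]';python3 m.py w6|head -5
```

```text
time: 7.58
position: [0.5023, -0.1752, 0.1297]
tool_rot: [2.523, 1.872, -0.0]
ft_force: [-0.4, -0.2, -0.3]
grip_width: 0.698
grip_force: 0.0
7.5833 [ 0.502303   -0.17515611  0.12972959] [-0.5   0.14  0.86  1.85 -0.11  1.2   0.1 ]
[[ 0.29   0.957 -0.   ]
 [ 0.957 -0.29  -0.   ]
 [-0.     0.    -1.   ]]
[255.3, 261.8] [228, 236, 56, 49, 2147] [ 0.49027834 -0.16831922  0.166     ] tool mm [  3.043414   -13.48653623 -36.27297582]
```

The knob has travelled about 49 mm, so it is in the notch. I'll centre, open, and lift clear.

```bash
python3 -m crank '[[[0,-6,0,0,-0.4],[0,-6,0,0,-1],[0,0,0,0,-1],[0,0,0,0,-1],[0,0,-15,0,-1],[0,0,-25,0,-1],[0,0,-30,0,-1],[0,0,-30,0,-1],[0,0,-30,0,-1],[0,0,0,0,-1]]]'; python3 m.py w7|head -7; python3 -c "
from h import *
a=get_image('scene')['pixels'];print(blobs(red(a),2));cv2.imwrite('pics/c7.png',np.hstack([cv2.resize(a[120:310,240:440,::-1],(400,380)),cv2.resize(cv2.imread('pics/w7.png'),(400,380))]))"
```

```text
time: 8.52
position: [0.4937, -0.1725, 0.2657]
tool_rot: [2.518, 1.868, 0.012]
ft_force: [1.7, 0.2, 0.4]
grip_width: 0.999
grip_force: 0.0
8.5167 [ 0.4937228  -0.17254599  0.26567737] [-0.56 -0.01  0.85  1.68  0.01  1.46 -0.  ]
[[ 0.29   0.957  0.01 ]
 [ 0.957 -0.29  -0.   ]
 [ 0.002  0.01  -1.   ]]
[374.0, 30.2] [353, 0, 46, 73, 907] [ 0.6170858  -0.04996073  0.166     ] tool mm [152.82760397  81.57664407 100.84705058]
[274.6, 198.2] [258, 182, 33, 33, 779] [ 0.4913179  -0.16791893  0.166     ] tool mm [ 3.48410146 -4.60209841 99.64664135]
[371.6, 227.1] [361, 202, 23, 57, 484] [ 0.57629892 -0.22553773  0.166     ] tool mm [-27.03435773  93.42631071 100.51460836]
[([331.3, 176.7], [309, 164, 40, 30, 369]), ([229.9, 239.2], [220, 232, 22, 16, 113])]
```

View pics/c7.png

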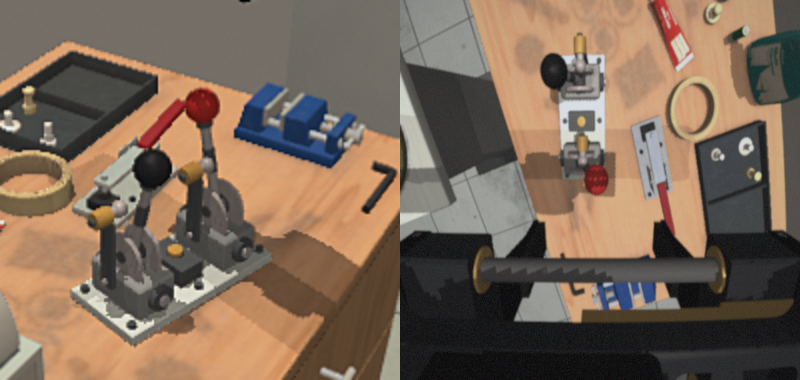

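The red lever leans forward in the notch with its knob at (0.491, -0.168), about 50 mm from neutral. The black lever still leans back in neutral, and the robot is clear of everything.

```bash
python3 -m crank '[[[0,0,0,0,-1],[0,0,0,0,-1],[0,0,0,0,-1]]]'; python3 -c "
from bench import job
print(job.close_job())"
```

```text
time: 8.92
position: [0.49, -0.1713, 0.2587]
tool_rot: [-2.522, -1.871, 0.002]
ft_force: [-0.4, 0.4, 0.6]
grip_width: 1.0
grip_force: 0.0
the job is handed in; nothing more can be done
None
```

The red lever is in its float notch (the knob moved about 50 mm and stayed there after release), the black lever looks untouched in neutral, and the job was handed in at about 9 s with the robot clear; no verdict was returned.

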